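Power pack switch-on sequence

ROBOT

A 7-joint arm with a two-finger parallel gripper is mounted at the origin on a cart in front of the work surface, level with it; the furniture and walls round the work are solid. World frame = base frame: x ahead of the robot, y to its left, z up, the work surface at z = 0. Lengths are in m, angles in rad, forces in N, time in s.
With the tool pointing down it reaches from about 0.425 to 0.925 m from the base axis. Payload 6.8 kg.
Tool frame: the origin (TCP) lies midway between the tips of the shut fingers; the grasp point (between the pads) lies 19 mm behind it; z points along the fingers, y is the line along which they close (so a half turn about z gives the same grasp; the last joint's range is limited). The gripper opens to 85 mm and grips with 20 to 120 N. Pads are 22 mm wide; open, the fingers measure 114 mm over their backs; the gripper's body (76 mm by 85 mm) begins 54 mm behind the grasp point. The pads swing forward as they close: fully open they stand 13 mm farther back than shut.
Start: joints at [-1.408, 0.477, 0.022, 1.555, -0.011, 1.109, -0.083], TCP at [0.181, 0.65, 0.231] pointing down, gripper open.
Joint ranges: [-2.96, 2.96], [-0.34, 2.1], [-1.41, 1.46], [0.24, 2.44], [-1.37, 4.51], [0.17, 1.92], [-2.96, 2.96]. Speed limits (rad/s): [2.39, 2.39, 3.14, 3.14, 3.14, 3.14, 3.14].

INTERFACE

Orientations are given as a rotation vector (axis times angle).
In Python, from bench import r gives the robot as it stands. The module is installed in compiled form; this text tells all that it offers.
- The arm moves only by the tool apply_moves, never from a script. Its argument "rows" is a list of rows, each a list of 6 numbers: the shift along the tool's x, y, z scaled (see below), then the turn, a rotation vector about the tool's x, y, z scaled (see below). A call has 1 to 5 rows; each row is the pose to reach, as a shift and turn from the pose commanded when the call began, along the tool's axes at that moment; what a row does not reach only later rows make up. The controller multiplies each number of a shift by 0.25 m and each number of a turn by 90 degrees. A row lasts 1/8 s, in which the tool goes at most 62.5 mm and 10.7 degrees, less where a joint would pass 70% of its speed; a pose out of reach is approached as far as the arm can. A call with a number of a shift or a turn outside -1 to 1 is refused whole. A call with a gripper value outside its range is refused whole. "claw" is the opening, from 0 (shut) to 1 (fully open), set as the call begins (left out, the last holds). The fingers move at their own pace and stop on an object; "newtons" is the grip in N (left out, the last holds). Time passes only in rows, so rows that repeat a pose let the fingers close. It gives the time, the measured TCP pose, the force, the opening and the grip force at its end, in the units of the state.
- r.get_obs(): the state, without advancing time (a new reading comes with each control period).
- r.grab_frame(name): name is "scene" or "top"; returns a dict with "pixels" (384x512x3 uint8, red, green, blue), "intrinsics" (3x3 intrinsics, pixels), "dist" ([k1, k2, p1, p2, k3] as OpenCV has them; the pictures are not rectified), "eye" and "attitude" of the camera in the world. Camera axes: x right, y up, looking along -z (the intrinsics and any distortion apply to the point x, -y, -z); pixel columns grow to the right and rows downward; lengths in m; the calibration is good to about 2 mm. A picture is of the moment at which its call begins. There is no depth.
- r.hand_in(): hands the job in; it is judged then, once.
Trained networks look in a picture, given as the dict that the camera call returned (one of the last four; its "shot" number tells which), for a name from the list of things; names that differ only in an ending like _2 or _b are one class to them, and where a whole thing is asked for, a point or a joint stands for the part that bears it (a point fixed in the world has none). Each returns a list of dicts, best first, with "conf" (0 to 1); they miss things now and then, are a little off and sometimes report something else, mostly with a low value. They report only what shows in the picture. A call takes as long as a camera call.
- r.search_frame(picture, thing): "rect" ([left, top, width, height] in pixels, round what is visible of it).
- r.outline_of(picture, thing): "pixels" (384x512 bool, what is visible of it) and "rect" ([left, top, width, height] in pixels, round what is visible of it).
- r.landmark_of(picture, thing): "point" ([column, row] in pixels: a listed point, or the origin of a listed thing).
The state is a dict: "clock": time; "joints": joint angles; "qvel": joint speeds; "tau": joint torques, N m; "tcp_pos": TCP position; "orientation": TCP orientation; "contact_force": force on the tool from outside, world axes, zero at the start; "moment": the same for the moment, N m; "grip_width": finger opening in m; "gripper_force": force on a finger pad.
Only numpy, scipy, OpenCV 4.12 (cv2) and the standard library are available. Lean on these libraries where they do the work, as an engineer would, in place of code of your own. Each camera call takes 0.05 s, during which the arm holds its last target. There are 200 camera calls.

TASK

Wake up the portable power pack on the bench by pressing three of its rocker switches fully on with the fingertips, in this order: first the extra-wide main rocker, then the one in front of the round socket, then the one in front of the two narrow slots. Press each one lightly at its raised end, straight down, and leave the rocker in front of the square cover off. Pick nothing up, and leave the tape measure, wood block and screwdriver round the pack where they lie.

Things in the scene. Friction and masses are not known exactly. Their poses are not given: they have to be found in the camera images.
- pack: Portable power pack, a dark box 134 x 290 mm and 70 mm high (94 mm at the raised rockers) that does not move, grips on its short sides. Origin at the centre of its underside, on the bench; its long side runs along its y axis, its -x side with vents and the rockers faces roughly the robot.
- mod_main: Grey panel, 116 x 64 x 12 mm, fixed on the power pack; origin at the centre of its underside, 70 mm above the bench; axes as the pack's. It carries the extra-wide main rocker and only a few vent slits, no outlet. The four panels sit side by side 68 mm apart along pack y, in any order. Rocker hinge at panel x = -22 mm, y = 0, 86 mm above the bench, 4 mm above the panel.
- rocker_main (a joint): Black rocker, 52 mm wide, 48 mm long (along module x); two flat halves meet in a V at the hinge (along module y). 0: fully off, the -x half raised, sloping up outwards 0.40 rad, its end 9 mm above the hinge, the +x half level. 0.40: fully on, the -x half level. Pushed on by pressing the raised end down; no spring, stays where left; 2.5 N at the end moves it, up to a firm stop.
- press_main (a point): Point on top of the raised -x (on) half of the extra-wide main rocker, on its centre line, 17 mm from the hinge, 7 mm from the outer end. Moves with the rocker: 93 mm above the bench when off, 86 mm when fully on (half level). The half is 24 mm long, 52 mm wide; blunt fingertips pressed down here to 86 mm put it fully on. At off its axes are the module's.
- mod_round: Grey panel, 116 x 64 x 12 mm, fixed on the power pack; origin at the centre of its underside, 70 mm above the bench; axes as the pack's. It carries a narrow rocker and, behind it, a single round two-hole socket 42 mm across and 4 mm high. The four panels sit side by side 68 mm apart along pack y, in any order. Rocker hinge at panel x = -22 mm, y = 0, 86 mm above the bench, 4 mm above the panel.
- rocker_round (a joint): Black rocker, 24 mm wide, 48 mm long (along module x); two flat halves meet in a V at the hinge (along module y). 0: fully off, the -x half raised, sloping up outwards 0.40 rad, its end 9 mm above the hinge, the +x half level. 0.40: fully on, the -x half level. Pushed on by pressing the raised end down; no spring, stays where left; 2.5 N at the end moves it, up to a firm stop.
- press_round (a point): Point on top of the raised -x (on) half of the round-socket rocker, on its centre line, 17 mm from the hinge, 7 mm from the outer end. Moves with the rocker: 93 mm above the bench when off, 86 mm when fully on (half level). The half is 24 mm long, 24 mm wide; blunt fingertips pressed down here to 86 mm put it fully on. At off its axes are the module's.
- mod_slots: Grey panel, 116 x 64 x 12 mm, fixed on the power pack; origin at the centre of its underside, 70 mm above the bench; axes as the pack's. It carries a narrow rocker and, behind it, a pair of narrow parallel slot outlets, each 12 x 34 mm and 3 mm high. The four panels sit side by side 68 mm apart along pack y, in any order. Rocker hinge at panel x = -22 mm, y = 0, 86 mm above the bench, 4 mm above the panel.
- rocker_slots (a joint): Black rocker, 24 mm wide, 48 mm long (along module x); two flat halves meet in a V at the hinge (along module y). 0: fully off, the -x half raised, sloping up outwards 0.40 rad, its end 9 mm above the hinge, the +x half level. 0.40: fully on, the -x half level. Pushed on by pressing the raised end down; no spring, stays where left; 2.5 N at the end moves it, up to a firm stop.
- press_slots (a point): Point on top of the raised -x (on) half of the slot-outlet rocker, on its centre line, 17 mm from the hinge, 7 mm from the outer end. Moves with the rocker: 93 mm above the bench when off, 86 mm when fully on (half level). The half is 24 mm long, 24 mm wide; blunt fingertips pressed down here to 86 mm put it fully on. At off its axes are the module's.
- mod_square: Grey panel, 116 x 64 x 12 mm, fixed on the power pack; origin at the centre of its underside, 70 mm above the bench; axes as the pack's. It carries a narrow rocker and, behind it, a square outlet with a closed 40 mm cover, 5 mm high. The four panels sit side by side 68 mm apart along pack y, in any order. Rocker hinge at panel x = -22 mm, y = 0, 86 mm above the bench, 4 mm above the panel.
- rocker_square (a joint): Black rocker, 24 mm wide, 48 mm long (along module x); two flat halves meet in a V at the hinge (along module y). 0: fully off, the -x half raised, sloping up outwards 0.40 rad, its end 9 mm above the hinge, the +x half level. 0.40: fully on, the -x half level. Pushed on by pressing the raised end down; no spring, stays where left; 2.5 N at the end moves it, up to a firm stop.
- press_square (a point): Point on top of the raised -x (on) half of the square-cover rocker, on its centre line, 17 mm from the hinge, 7 mm from the outer end. Moves with the rocker: 93 mm above the bench when off, 86 mm when fully on (half level). The half is 24 mm long, 24 mm wide; blunt fingertips pressed down here to 86 mm put it fully on. At off its axes are the module's.
- tape: Loose yellow tape measure 62 x 94 x 38 mm, bystander lying at one end of the pack; origin at the centre of its underside.
- block: Loose wooden offcut 40 x 80 x 40 mm, bystander at the other end of the pack; origin at the centre of its underside.
- driver: Loose black screwdriver 23 x 168 x 23 mm, bystander lying in front of the pack; origin at the centre of its underside.

How it is judged:
By the outcome, as a careful person would: the job done as asked, in the order asked, and still so for the second after the job is handed in, with the robot touching nothing.
It also fails if it takes over 35 s, if anything falls off the work surface, if the arm or the gripper's body presses on something with over 40 N, if the wrist force passes 120 N, or if a joint passes its speed limit or range.

## Working session

There is one attempt and no reset: what is moved stays moved. The work goes in short steps, Python scripts to look and compute and a tool call to move; the robot and the scene stay as the last step left them, time stands still between calls to the robot, and variables do not carry over. Pictures are saved under pics/ and viewed, at most 10 in all, crops included, and the job is handed in when it is done.

Besides the shell and the picture viewer there is one more tool, called as name(argument=value, ...), one argument or row to a line, values as JSON. apply_moves: Moves the arm, as the interface text tells. Its arguments: {"type":"object","properties":{"rows":{"type":"array","items":{"type":"array","items":{"type":"number"}}},"claw":{"type":"number"},"newtons":{"type":"number"}},"required":["rows"]}

```bash
mkdir -p pics; cat > h.py <<'E'
from bench import r
import numpy as np, cv2
from scipy.spatial.transform import Rotation as R
def rot(a):
    a=np.array(a,float)
    return a if a.shape==(3,3) else (R.from_rotvec(a).as_matrix() if a.size==3 else R.from_quat(a).as_matrix())
def ray(f,p):
    u=cv2.undistortPoints(np.array([[p]],float),np.array(f["intrinsics"],float),np.array(f["dist"],float))[0,0]
    return np.array(f["eye"]),rot(f["attitude"])@np.array([u[0],-u[1],-1])
def at_z(f,p,z):
    e,d=ray(f,p); return e+d*(z-e[2])/d[2]
E
cat > a.py <<'E'
from h import *
o=r.get_obs(); print({k:np.round(v,3) for k,v in o.items()})
for c in ["scene","top"]:
    f=r.grab_frame(c); cv2.imwrite(f"pics/{c}0.png",f["pixels"][...,::-1]); print(c,f["eye"],f["attitude"])
    for n,z in [("press_main",.093),("press_round",.093),("press_slots",.093),("press_square",.093),("mod_main",.07),("mod_round",.07),("mod_slots",.07),("mod_square",.07),("pack",0),("tape",0),("block",0),("driver",0)]:
        for q in r.landmark_of(f,n)[:2]: print(n,np.round(q["conf"],2),np.round(q["point"],1),np.round(at_z(f,q["point"],z),4))
E
python3 a.py
```

```text
{'clock': np.float64(0.0), 'joints': array([-1.408,  0.478,  0.022,  1.556, -0.012,  1.109, -0.083]), 'qvel': array([-0.001,  0.   , -0.001, -0.   ,  0.001, -0.001,  0.001]), 'tau': array([ 1.0000e-03, -5.9645e+01,  1.6080e+00, -2.8120e+01,  1.3000e-02,
        1.0000e-02,  0.0000e+00]), 'tcp_pos': array([0.18, 0.65, 0.23]), 'orientation': array([-4.240e-01, -3.113e+00,  3.000e-03]), 'contact_force': array([ 0.079,  0.841, -0.413]), 'moment': array([0.002, 0.057, 0.024]), 'gripper_force': np.float64(0.0), 'grip_width': np.float64(0.085)}
scene [ 0.28980205 -0.51429229  0.74698317] [ 0.7266076  -0.16557612 -0.45670773]
press_main 0.83 [191.2 174.2] [0.45   0.1225 0.093 ]
press_main 0.42 [227.4 180.6] [0.5187 0.0623 0.093 ]
press_round 0.55 [264.5 208.1] [ 0.5562 -0.0522  0.093 ]
press_slots 0.53 [241.1 196.4] [0.5255 0.0028 0.093 ]
press_square 0.66 [217.1 184.5] [0.4919 0.0622 0.093 ]
mod_main 0.7 [199.  172.1] [0.4758 0.1426 0.07  ]
mod_main 0.47 [317.7 233.2] [ 0.6343 -0.1519  0.07  ]
mod_round 0.86 [275.4 201.7] [ 0.5973 -0.0309  0.07  ]
mod_round 0.4 [201.1 171.3] [0.4816 0.1428 
[... 609 characters left out ...]
0.73 [264.6 209.9] [0.518  0.0078 0.093 ]
press_square 0.61 [244.2 220.2] [0.4895 0.0652 0.093 ]
mod_main 0.93 [219.9 221. ] [0.4881 0.1353 0.07  ]
mod_main 0.57 [241.7 220.7] [0.4886 0.0728 0.07  ]
mod_round 0.83 [278.3 185.2] [ 0.5901 -0.033   0.07  ]
mod_slots 0.97 [258.2 197.7] [0.5543 0.0252 0.07  ]
mod_square 0.84 [234.5 209.8] [0.5199 0.0934 0.07  ]
pack 0.74 [244.8 206.4] [0.5336 0.0652 0.    ]
pack 0.57 [284.9 193.4] [ 0.5727 -0.0574  0.    ]
tape 0.61 [193.9 255. ] [0.3874 0.2197 0.    ]
tape 0.27 [298.1 159.3] [ 0.6778 -0.0995  0.    ]
block 0.78 [301.4 162.7] [ 0.6671 -0.1094  0.    ]
driver 0.59 [265.6 238.7] [0.4355 0.0027 0.    ]
driver 0.5 [263.1 208.2] [0.5278 0.0095 0.    ]
```

```bash
python3 - <<'E'
import cv2
a=cv2.imread("pics/top0.png")[140:280,170:330]; cv2.imwrite("pics/t1.png",cv2.resize(a,None,fx=5,fy=4.2 and 4,interpolation=cv2.INTER_CUBIC)[:560])
b=cv2.imread("pics/scene0.png")[130:270,140:340]; cv2.imwrite("pics/s1.png",cv2.resize(b,None,fx=4,fy=4,interpolation=cv2.INTER_CUBIC))
E
```

```text
(no output)
```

View pics/t1.png

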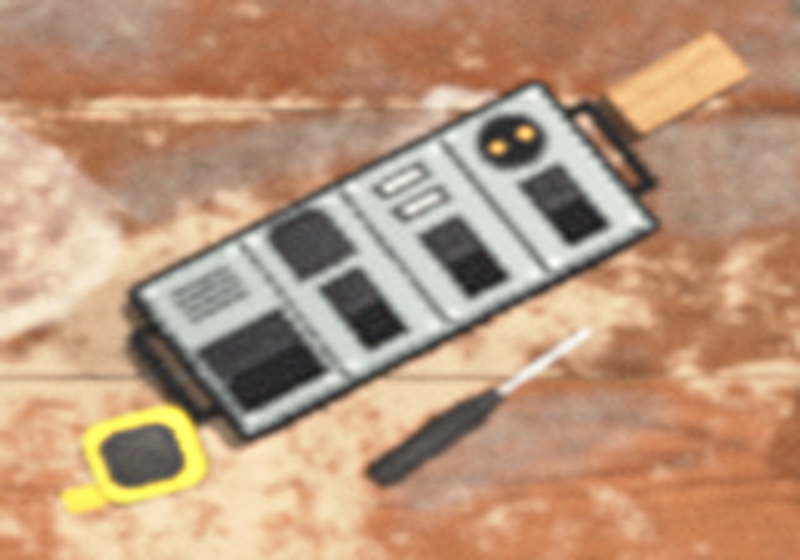

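View pics/s1.png

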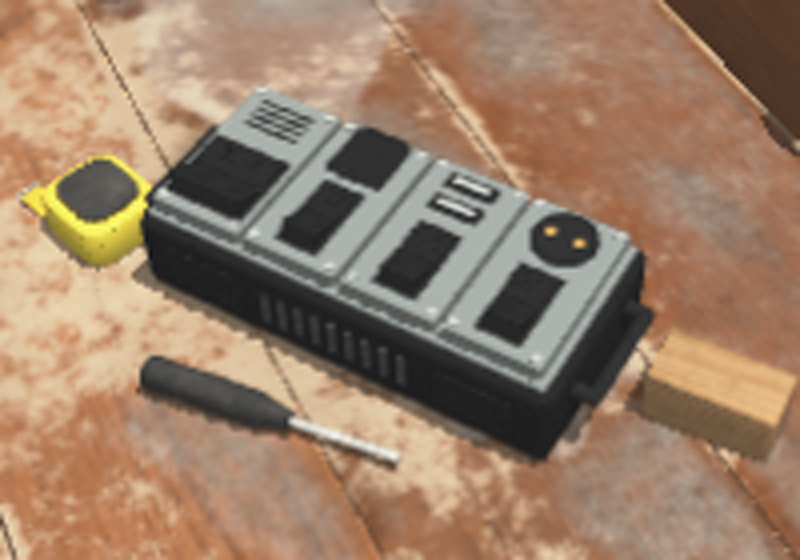

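Top view: panels run left to right as main, square, slots, round (crop centres about (245,335), (325,280), (425,230), (545,170)). The tape is at the main end, the block at the round end and the driver in front. Next I fit the panel rectangle in both views.

```bash
cat > fit.py <<'E'
from h import *
for c in ["top","scene"]:
    f=r.grab_frame(c); im=f["pixels"]
    P=r.outline_of(f,"pack")[0]["pixels"].astype(np.uint8); P=cv2.dilate(P,np.ones((3,3)))
    hsv=cv2.cvtColor(im,cv2.COLOR_RGB2HSV); m=((hsv[...,1]<50)&(hsv[...,2]>115)).astype(np.uint8)&P
    n,l,s,_=cv2.connectedComponentsWithStats(cv2.morphologyEx(m,cv2.MORPH_CLOSE,np.ones((3,3))))
    m=np.isin(l,[i for i in range(1,n) if s[i,4]>60]).astype(np.uint8)
    h=cv2.convexHull(np.argwhere(m)[:,::-1].astype(np.int32))[:,0]
    q=np.array([at_z(f,p.astype(float),.082)[:2] for p in h],np.float32)
    (cx,cy),wh,a=cv2.minAreaRect(q)
    b=cv2.boxPoints(((cx,cy),wh,a)); e=[b[1]-b[0],b[2]-b[1]]; L=max(e,key=np.linalg.norm); L=L*np.sign(L[1]); yaw=np.arctan2(-L[0],L[1])
    C=np.array([cx,cy]); X=np.array([np.cos(yaw),np.sin(yaw)]); Y=np.array([-X[1],X[0]])
    print(c,C,np.round(wh,4),"yaw",yaw)
    for nme,y in [("main",.102),("square",.034),("slots",-.034),("round",-.102)]: print(nme,np.round(C+X*-.0385+Y*y,4), "mod",np.round(C+Y*y,4))
E
python3 fit.py
```

```text
top [0.5365361  0.05213574] [0.1222 0.2752] yaw 0.5664937
main [0.4493 0.1175] mod [0.4818 0.1382]
square [0.4858 0.0602] mod [0.5183 0.0808]
slots [0.5223 0.0028] mod [0.5548 0.0234]
round [ 0.5588 -0.0546] mod [ 0.5913 -0.0339]
scene [0.53274632 0.0429378 ] [0.1189 0.2712] yaw 0.56998354
main [0.4453 0.108 ] mod [0.4777 0.1288]
square [0.482  0.0508] mod [0.5144 0.0716]
slots [ 0.5187 -0.0065] mod [0.5511 0.0143]
round [ 0.5554 -0.0637] mod [ 0.5878 -0.0429]
```

```bash
cat >> h.py <<'E'
def proj(f,P):
    A=rot(f["attitude"]); p=(np.array(P,float)-f["eye"])@A*[1,-1,-1]
    return cv2.projectPoints(p,np.zeros(3),np.zeros(3),np.array(f["intrinsics"],float),np.array(f["dist"],float))[0][:,0]
E
cat > ov.py <<'E'
from h import *
import sys
C=np.array([float(sys.argv[1]),float(sys.argv[2])]); yaw=float(sys.argv[3]); tag=sys.argv[4]
M=R.from_euler('z',yaw).as_matrix()
out=[]
for c,(u,v) in [("top",(190,155)),("scene",(165,145))]:
    f=r.grab_frame(c); im=cv2.resize(f["pixels"][v:v+100,u:u+133,::-1],None,fx=6,fy=6,interpolation=cv2.INTER_CUBIC)[:, :798]
    def poly(pts,col):
        w=np.array(pts)@M.T+[C[0],C[1],0]; q=((proj(f,w)-[u,v]+.5)*6).astype(int); cv2.polylines(im,[q],True,col,1)
    for y,w in [(.102,26),(.034,12),(-.034,12),(-.102,12)]:
        poly([[a*.058,y+b*.032,.082] for a,b in [(-1,-1),(-1,1),(1,1),(1,-1)]],(0,255,0))
        poly([[-.022,y-w/1e3,.086],[-.022,y+w/1e3,.086],[-.0441,y+w/1e3,.0953],[-.0441,y-w/1e3,.0953]],(0,0,255))
        poly([[-.022,y-w/1e3,.086],[-.022,y+w/1e3,.086],[.002,y+w/1e3,.086],[.002,y-w/1e3,.086]],(0,255,255))
    cv2.imwrite(f"pics/{tag}_{c}.png",im)
E
python3 ov.py .5365 .0521 .567 o1
```

```text
(no output)
```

View pics/o1_top.png

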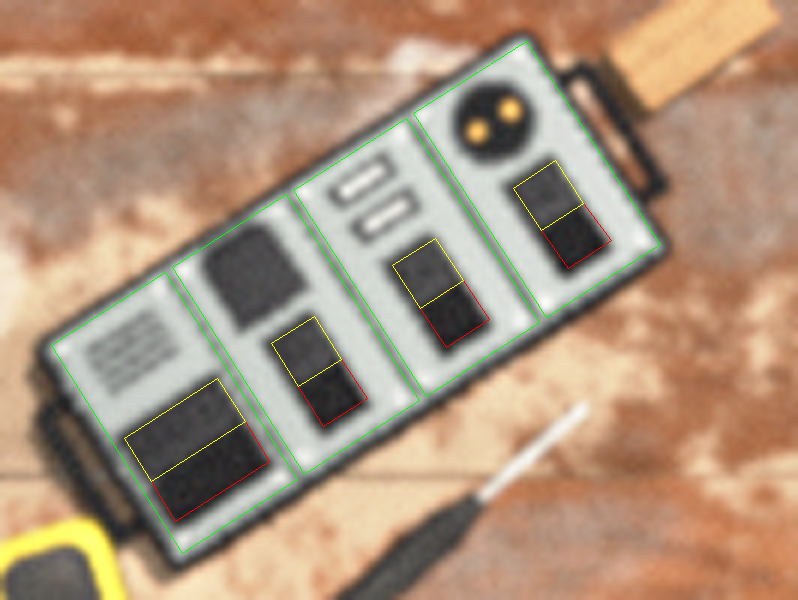

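View pics/o1_scene.png

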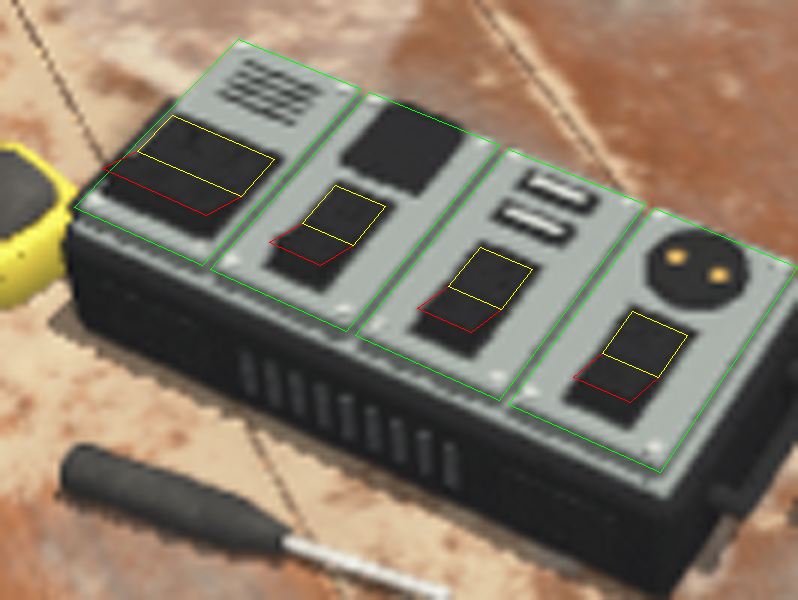

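The top overlay fits the panels and rockers. In the scene view the rockers also fit; the offset there came from the panels' grey side faces. I'll keep the top fit and plan the moves from it.

```bash
cat > go.py <<'E'
from h import *
import sys
C=np.array([.5365,.0521]); yaw=.567
Mp=R.from_euler('z',yaw).as_matrix()
Y={"main":.102,"slots":-.034,"round":-.102}
n,z=sys.argv[1],float(sys.argv[2])
t=Mp@[-.040,Y[n],0]+[C[0],C[1],z]
o=r.get_obs(); A=rot(o["orientation"]); p=np.array(o["tcp_pos"])
best=min((s for s in(1,-1)),key=lambda s:-np.dot(A[:,0],s*Mp[:,0]))
x=best*Mp[:,0]; T=np.stack([x,np.cross([0,0,-1],x),[0,0,-1]],1)
print("t",o["clock"],"tcp",p.round(4),"target",t.round(4),"x-axis",A[:,0].round(3))
print("shift",(A.T@(t-p)/.25).round(3),"turn",(R.from_matrix(A.T@T).as_rotvec()/(np.pi/2)).round(3), "F",np.round(o["contact_force"],1))
E
python3 go.py main .15
```

```text
t 1.6 tcp [0.1805 0.6504 0.2313] target [0.448  0.1167 0.15  ] x-axis [-0.964  0.267  0.   ]
shift [-1.602 -1.771  0.325] turn [ 0.     0.    -0.533] F [-0.5 -0.1  1.2]
```

apply_moves(
  rows=[
    [-0.8, -0.88, 0, 0, 0, -0.533],
    [-0.8, -0.88, 0, 0, 0, -0.533],
    [-0.8, -0.88, 0, 0, 0, -0.533],
    [-0.8, -0.88, 0, 0, 0, -0.533],
    [-0.8, -0.88, 0, 0, 0, -0.533],
  ],
  claw=0,
  newtons=20,
)

```text
clock: 2.22
tcp_pos: [0.3157, 0.3824, 0.2316]
orientation: [-0.881, 3.015, -0.0]
contact_force: [-0.0, 0.8, 0.2]
grip_width: -0.0
gripper_force: 0.0
```

```bash
python3 go.py main .15
```

```text
t 2.225 tcp [0.3157 0.3824 0.2316] target [0.448  0.1167 0.15  ] x-axis [-0.843 -0.538 -0.001]
shift [ 0.127 -1.181  0.326] turn [-0.     0.     0.001] F [-0.   0.8  0.2]
```

apply_moves(
  rows=[
    [0.12, -1, 0.2, 0, 0, 0],
    [0.12, -1, 0.2, 0, 0, 0],
    [0.12, -1, 0.2, 0, 0, 0],
    [0.12, -1, 0.2, 0, 0, 0],
    [0.12, -1, 0.2, 0, 0, 0],
  ],
)

```text
clock: 2.85
tcp_pos: [0.4243, 0.1533, 0.1808]
orientation: [0.866, -3.019, 0.002]
contact_force: [-0.9, 0.7, 0.0]
grip_width: 0.0001
gripper_force: 0.0
```

```bash
python3 go.py main .12
```

```text
t 2.85 tcp [0.4243 0.1533 0.1808] target [0.448  0.1167 0.12  ] x-axis [-0.848 -0.53   0.001]
shift [-0.003 -0.174  0.243] turn [-0.001 -0.001 -0.005] F [-0.9  0.7  0. ]
```

apply_moves(
  rows=[
    [0, -0.174, 0.24, 0, 0, -0.005],
    [0, -0.174, 0.24, 0, 0, -0.005],
    [0, -0.174, 0.24, 0, 0, -0.005],
  ],
)

```text
clock: 3.22
tcp_pos: [0.4463, 0.1218, 0.1211]
orientation: [0.889, -3.012, -0.0]
contact_force: [0.1, -0.2, 0.8]
grip_width: 0.0002
gripper_force: 0.0
```

```bash
python3 go.py main .086; python3 ov.py .5365 .0521 .567 o2
```

```text
t 3.225 tcp [0.4463 0.1218 0.1211] target [0.448  0.1167 0.086 ] x-axis [-0.84  -0.543  0.001]
shift [ 0.005 -0.021  0.14 ] turn [ 0.    -0.001  0.005] F [ 0.1 -0.2  0.8]
```

View pics/o2_scene.png

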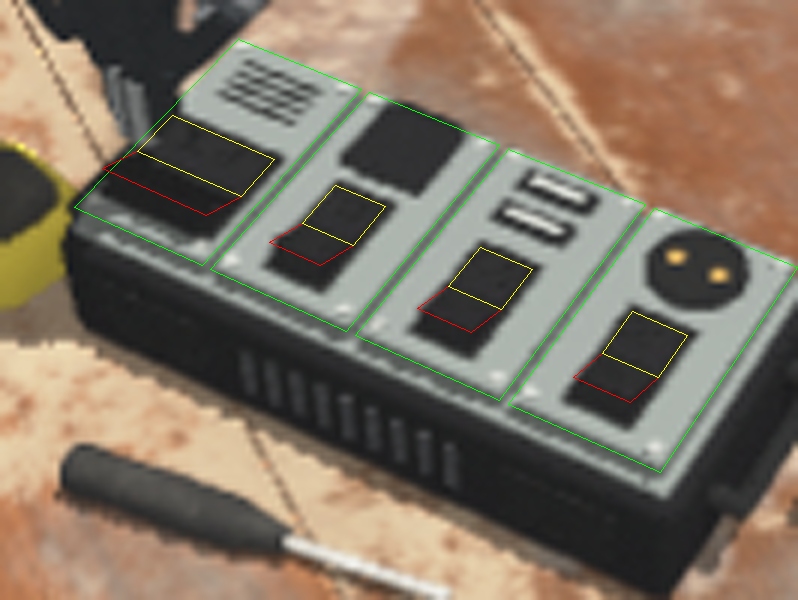

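The fingers show at about (135,140) in the crop, just up-left of the main rocker. I'll compare that with the projected TCP and let the lag settle.

```bash
python3 - <<'E'
from h import *
o=r.get_obs();f=r.grab_frame("scene");print(o["tcp_pos"],(proj(f,[o["tcp_pos"]])-[165,145]+.5)*6)
f=r.grab_frame("top");print((proj(f,[o["tcp_pos"]])-[190,155]+.5)*6)
E
python3 go.py main .1
```

```text
[0.44689221 0.12280591 0.12223496] [[143.37500283 128.51674801]]
[[200.16186172 487.40569131]]
t 3.425 tcp [0.447  0.1227 0.1224] target [0.448  0.1167 0.1   ] x-axis [-0.839 -0.545 -0.002]
shift [ 0.01  -0.023  0.09 ] turn [0.    0.001 0.006] F [-0.3  0.8  0.1]
```

View pics/o2_top.png

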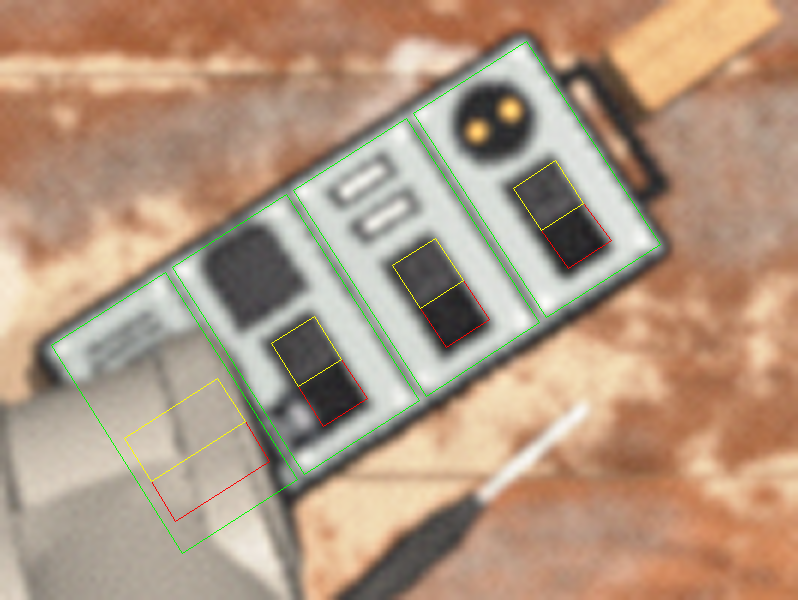

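apply_moves(
  rows=[
    [0.01, -0.023, 0.0, 0, 0, 0.005],
    [0.01, -0.023, 0.08, 0, 0, 0.005],
    [0.01, -0.023, 0.08, 0, 0, 0.005],
  ],
)

```text
clock: 3.8
tcp_pos: [0.4468, 0.1146, 0.1009]
orientation: [0.877, -3.015, 0.0]
contact_force: [-0.7, 0.0, -0.3]
grip_width: 0.0001
gripper_force: 0.0
```

```bash
python3 go.py main .086
```

```text
t 3.8 tcp [0.4468 0.1146 0.1009] target [0.448  0.1167 0.086 ] x-axis [-0.844 -0.536  0.002]
shift [-0.008  0.004  0.059] turn [ 0.    -0.001 -0.   ] F [-0.7  0.  -0.3]
```

apply_moves(
  rows=[
    [-0.004, 0.004, 0.015, 0, 0, 0],
    [-0.004, 0.004, 0.03, 0, 0, 0],
    [-0.004, 0.004, 0.04, 0, 0, 0],
    [-0.004, 0.004, 0.05, 0, 0, 0],
    [-0.004, 0.004, 0.056, 0, 0, 0],
  ],
)

```text
clock: 4.42
tcp_pos: [0.4476, 0.1162, 0.0871]
orientation: [0.877, -3.016, 0.0]
contact_force: [-2.5, -1.2, 2.4]
grip_width: 0.0001
gripper_force: 1.6
```

```bash
python3 go.py main .086
```

```text
t 4.425 tcp [0.4476 0.1162 0.0871] target [0.448  0.1167 0.086 ] x-axis [-0.844 -0.536  0.001]
shift [-0.002  0.001  0.004] turn [ 0. -0. -0.] F [-2.5 -1.2  2.4]
```

Touching lightly; I continue in small steps until the stop shows in the force.

apply_moves(
  rows=[
    [0, 0, 0.004, 0, 0, 0],
    [0, 0, 0.007, 0, 0, 0],
    [0, 0, 0.007, 0, 0, 0],
  ],
)

```text
clock: 4.8
tcp_pos: [0.4479, 0.1163, 0.0859]
orientation: [0.878, -3.016, -0.0]
contact_force: [-4.2, -1.1, 9.2]
grip_width: 0.0001
gripper_force: 4.7
```

apply_moves(
  rows=[
    [0, 0, 0.003, 0, 0, 0],
    [0, 0, 0.003, 0, 0, 0],
  ],
)

```text
clock: 5.05
tcp_pos: [0.4479, 0.1163, 0.0858]
orientation: [0.877, -3.016, -0.0]
contact_force: [-6.6, -2.5, 18.9]
grip_width: 0.0
gripper_force: 9.0
```

Firm stop. Lift, then travel at height to the round rocker.

apply_moves(
  rows=[
    [0, 0, -0.06, 0, 0, 0],
    [0, 0, -0.2, 0, 0, 0],
    [0, 0, -0.2, 0, 0, 0],
  ],
)

```text
clock: 5.42
tcp_pos: [0.4503, 0.1173, 0.1374]
orientation: [-0.876, 3.01, 0.001]
contact_force: [0.9, -0.5, -0.6]
grip_width: -0.0003
gripper_force: 0.0
```

```bash
python3 go.py round .12
```

```text
t 5.425 tcp [0.4503 0.1173 0.1374] target [ 0.5575 -0.0554  0.12  ] x-axis [-0.844 -0.537 -0.006]
shift [ 0.009 -0.813  0.07 ] turn [-0.001  0.004 -0.   ] F [ 0.9 -0.5 -0.6]
```

apply_moves(
  rows=[
    [0.006, -0.22, 0, 0, 0, 0],
    [0.006, -0.44, 0, 0, 0, 0],
    [0.006, -0.66, 0, 0, 0, 0],
    [0.006, -0.813, 0.04, 0, 0, 0],
    [0.006, -0.813, 0.08, 0, 0, 0],
  ],
)

```text
clock: 6.05
tcp_pos: [0.557, -0.0594, 0.1142]
orientation: [-0.87, 3.018, -0.003]
contact_force: [0.1, 0.8, 1.1]
grip_width: -0.0001
gripper_force: 0.0
```

apply_moves(
  rows=[
    [0, 0, 0, 0, 0, 0],
    [0, 0, 0, 0, 0, 0],
  ],
)

```text
clock: 6.3
tcp_pos: [0.5553, -0.0543, 0.1147]
orientation: [0.881, -3.015, -0.001]
contact_force: [-0.1, 0.4, 0.3]
grip_width: -0.0001
gripper_force: 0.0
```

```bash
python3 go.py round .1; python3 ov.py .5365 .0521 .567 o3
```

```text
t 6.3 tcp [ 0.5553 -0.0543  0.1147] target [ 0.5575 -0.0554  0.1   ] x-axis [-0.843 -0.538  0.   ]
shift [-0.005 -0.009  0.059] turn [ 0.001 -0.     0.001] F [-0.1  0.4  0.3]
```

View pics/o3_scene.png

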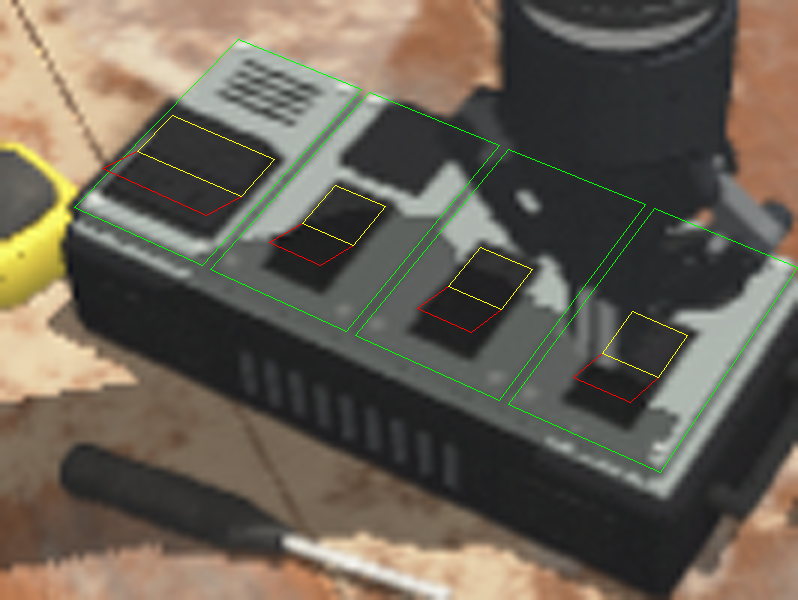

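The main rocker's rear edge now stands up, so it is on. The fingertips hover over the front half of the round rocker (about (605,360)). Press.

apply_moves(
  rows=[
    [-0.004, -0.006, 0.03, 0, 0, 0],
    [-0.004, -0.006, 0.06, 0, 0, 0],
    [-0.004, -0.006, 0.08, 0, 0, 0],
    [-0.004, -0.006, 0.095, 0, 0, 0],
    [-0.004, -0.006, 0.107, 0, 0, 0],
  ],
)

```text
clock: 7.02
tcp_pos: [0.557, -0.057, 0.0878]
orientation: [0.877, -3.016, -0.0]
contact_force: [-2.2, 0.0, 2.8]
grip_width: -0.0003
gripper_force: 1.8
```

apply_moves(
  rows=[
    [0, 0, 0.004, 0, 0, 0],
    [0, 0, 0.007, 0, 0, 0],
    [0, 0, 0.007, 0, 0, 0],
  ],
)

```text
clock: 7.4
tcp_pos: [0.5578, -0.0566, 0.0863]
orientation: [-0.878, 3.016, -0.0]
contact_force: [-0.2, -0.5, 0.1]
grip_width: -0.0001
gripper_force: 0.2
```

apply_moves(
  rows=[
    [0, 0, 0.003, 0, 0, 0],
    [0, 0, 0.004, 0, 0, 0],
    [0, 0, 0.004, 0, 0, 0],
  ],
)

```text
clock: 7.78
tcp_pos: [0.5578, -0.0565, 0.086]
orientation: [-0.878, 3.015, 0.0]
contact_force: [-3.0, -0.0, 6.6]
grip_width: -0.0001
gripper_force: 3.9
```

apply_moves(
  rows=[
    [0, 0, 0.003, 0, 0, 0],
    [0, 0, 0.004, 0, 0, 0],
    [0, 0, 0.004, 0, 0, 0],
  ],
)

```text
clock: 8.15
tcp_pos: [0.5579, -0.0565, 0.0859]
orientation: [-0.877, 3.015, 0.0]
contact_force: [-4.9, 0.6, 16.6]
grip_width: -0.0
gripper_force: 8.1
```

Firm stop. Lift and go to the slots rocker.

apply_moves(
  rows=[
    [0, 0, -0.06, 0, 0, 0],
    [0, 0, -0.16, 0, 0, 0],
    [0, 0, -0.16, 0, 0, 0],
  ],
)

```text
clock: 8.52
tcp_pos: [0.5592, -0.0565, 0.1264]
orientation: [-0.877, 3.012, -0.002]
contact_force: [0.2, -0.1, 0.0]
grip_width: -0.0
gripper_force: 0.0
```

```bash
python3 go.py slots .12
```

```text
t 8.525 tcp [ 0.5592 -0.0565  0.1264] target [0.521  0.0019 0.12  ] x-axis [-0.844 -0.537 -0.004]
shift [0.003 0.279 0.025] turn [-0.001  0.003 -0.   ] F [ 0.2 -0.1  0. ]
```

apply_moves(
  rows=[
    [0, 0.15, 0, 0, 0, 0],
    [0, 0.277, 0, 0, 0, 0],
    [0, 0.277, 0.03, 0, 0, 0],
    [0, 0.277, 0.05, 0, 0, 0],
    [0, 0.277, 0.05, 0, 0, 0],
  ],
)

```text
clock: 9.15
tcp_pos: [0.5203, 0.0006, 0.1111]
orientation: [0.875, -3.016, 0.001]
contact_force: [-0.5, -0.1, -0.1]
grip_width: 0.0001
gripper_force: 0.0
```

```bash
python3 go.py slots .086
```

```text
t 9.15 tcp [0.5203 0.0006 0.1111] target [0.521  0.0019 0.086 ] x-axis [-0.845 -0.535  0.001]
shift [-0.005  0.003  0.1  ] turn [-0.    -0.001 -0.001] F [-0.5 -0.1 -0.1]
```

apply_moves(
  rows=[
    [-0.003, 0.002, 0.03, 0, 0, 0],
    [-0.003, 0.002, 0.055, 0, 0, 0],
    [-0.003, 0.002, 0.075, 0, 0, 0],
    [-0.003, 0.002, 0.088, 0, 0, 0],
    [-0.003, 0.002, 0.095, 0, 0, 0],
  ],
)

```text
clock: 9.78
tcp_pos: [0.5204, 0.0023, 0.0879]
orientation: [0.877, -3.016, 0.0]
contact_force: [-1.5, -1.0, 3.6]
grip_width: 0.0001
gripper_force: 1.6
```

apply_moves(
  rows=[
    [0, 0, 0.004, 0, 0, 0],
    [0, 0, 0.007, 0, 0, 0],
    [0, 0, 0.007, 0, 0, 0],
  ],
)

```text
clock: 10.15
tcp_pos: [0.5208, 0.0027, 0.0863]
orientation: [-0.878, 3.016, 0.0]
contact_force: [-1.1, -0.2, 0.7]
grip_width: 0.0001
gripper_force: 0.4
```

apply_moves(
  rows=[
    [0, 0, 0.004, 0, 0, 0],
    [0, 0, 0.007, 0, 0, 0],
    [0, 0, 0.007, 0, 0, 0],
  ],
)

```text
clock: 10.52
tcp_pos: [0.521, 0.0028, 0.0858]
orientation: [-0.878, 3.016, 0.001]
contact_force: [-6.1, -0.5, 15.8]
grip_width: -0.0002
gripper_force: 8.1
```

Firm stop. Lift clear and move aside to look.

apply_moves(
  rows=[
    [0, 0, -0.06, 0, 0, 0],
    [0, 0, -0.25, 0, 0, 0],
    [0, 0, -0.5, 0, 0, 0],
    [0, 0, -0.7, 0, 0, 0],
    [0, 0, -0.7, 0, 0, 0],
  ],
)

```text
clock: 11.15
tcp_pos: [0.5234, 0.003, 0.2644]
orientation: [-0.875, 3.007, -0.001]
contact_force: [0.4, -0.2, -0.4]
grip_width: -0.0001
gripper_force: 0.0
```

apply_moves(
  rows=[
    [0, 0.25, 0, 0, 0, 0],
    [0, 0.5, 0, 0, 0, 0],
    [0, 0.75, 0, 0, 0, 0],
    [0, 1, 0, 0, 0, 0],
    [0, 1, 0, 0, 0, 0],
  ],
)

```text
clock: 11.78
tcp_pos: [0.3834, 0.2176, 0.259]
orientation: [0.892, -3.012, -0.002]
contact_force: [0.6, 0.5, 0.3]
grip_width: 0.0004
gripper_force: 0.0
```

```bash
python3 ov.py .5365 .0521 .567 o4
```

```text
(no output)
```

View pics/o4_scene.png

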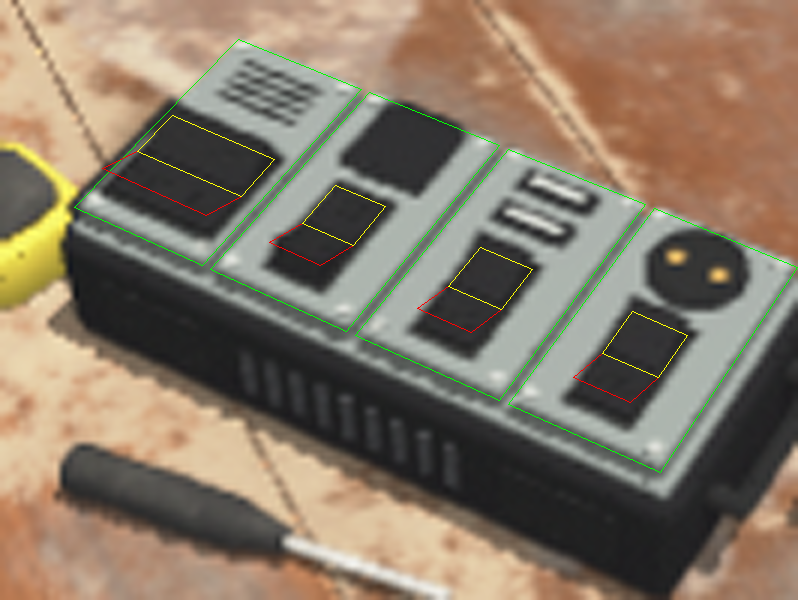

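View pics/o4_top.png

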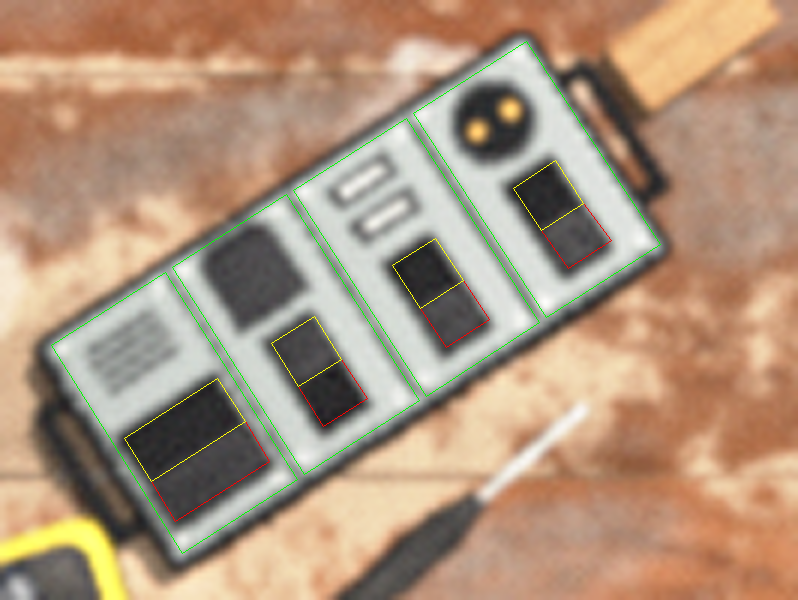

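The main (200,450), slots (440,290) and round (560,215) rockers have flipped shading, so they are on. The square one (320,370) is unchanged, and the bystanders haven't moved.

```bash
python3 -c "
from bench import r
print(r.hand_in())"
```

```text
the job is handed in; nothing more can be done
None
```

I pressed the main, round-socket and slot rockers on, in that order, each down to its firm stop at no more than about 19 N; the square-cover rocker is still off, the tape measure, block and screwdriver appear unmoved, and the job is handed in (no verdict returned).

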